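# Clear the lid of the culture box, work the dial padlock open and hold it up

## Task

First clear the used rubber bung off the lid of the locked culture box into the open discard tub. Then open the dial padlock that lies on the box: turn its dial, feeling the clicks, until the pointer stands at the third mark clockwise from the shackle, draw the padlock away from the hasp eye so that the shackle slides fully open, and free it from the eye. Leave everything else where it stands and finish still holding the open padlock, dial upward, a good hand's breadth (100 mm) above the top of the box for your colleague to check.

Things in the scene. Friction and masses are not known exactly. Their poses are not given: they have to be found in the camera images.
- culture_box: Fixed white steel box, 260 (x) x 260 (y) x 98 mm. Origin: centre of its underside; z up, front (-x) to the robot. Rear half of its top (x 15 to 130 mm) is the lid, kept shut by a hasp (under 7 mm high, x -32 to 87, y -11 to 39 mm); it stays shut. Front half is fixed and carries a steel rest plate, 125 x 110 mm about x = -65, y = 0, upper face at z = 100, on which the padlock lies.
- hasp_eye (a point): Middle of the window of the fixed hasp eye, 13 mm above the rest plate (axes as the box). The eye is an upright loop of 5 mm round wire: two legs, 10 mm to either side along the box's y, and a bar across the top. Window 15 mm wide, 22 mm high; top of the loop 27 mm above the rest plate. The padlock's shackle passes through it along the box's x.
- padlock: Loose dial padlock lying flat, 0.4 kg. Steel case 58 (x) x 56 (y) x 26 mm, flat sides. Origin: centre of its underside; z up; +x to the shackle, away from the robot, within 3 degrees of the box's x. At the start the eye is 42 to 47 mm ahead (+x) of it and about 14 mm to +y. To open: hold the case and pull along its -x; after 5 to 11 mm of slack the eye holds the shackle and the case slides off it.
- shackle_end (a point): End of the shackle's short leg; moves with the shackle. The shackle is a U of 7 mm bar, 13 mm above the case's underside; long leg at y = -14 mm (stays in the case), short leg at y = +14 mm, through the eye's window, so one leg of the eye stands inside the U. Shut, this end is 5 mm deep in the case and the U's inside reaches 26 mm past the case's front face (x = 29 mm).
- shackle (a joint): How far the shackle is drawn out of the case, m: 0 shut, 0.024 fully open; stays where left (2.5 N friction); fully open the eye is 76 mm ahead of the padlock's origin. With the dial elsewhere it gives 1 mm and locks. Fully open, the short leg's end is 19 mm clear of the case: push the padlock forward (+x) until the eye's wire stands in that gap, the eye 38 mm (33 to 44) ahead of the padlock's origin, and the padlock lifts straight up off it.
- dial_top (a point): Centre of the top of the padlock's dial, on its axis, 44 mm above the padlock's underside (axes as the padlock, it does not turn). The dial is a round ribbed black knob at the middle of the case's upper face, diameter 33 mm, 18 mm tall, 26 to 44 mm above the underside.
- dial (a joint): Dial angle, rad: 0 with its white pointer line to the shackle (padlock's +x), growing clockwise from above; turns endlessly. Clicks into a notch every 36 degrees (0.628), ten marks, the longest at the shackle. Opens at 1.885 (third mark clockwise), plus or minus whole turns. Released within 0.2 of a notch it springs in. A click takes about 0.025 N m. Starts two or more clicks away.
- pointer_end (a point): Outer end of the white pointer line on the top of the knob, 15 mm from the dial's axis; turns with the dial.
- open_place (a point): Point fixed to the padlock where the pointer's end must come: 15 mm from the dial's axis at the knob's top, in line with the third mark clockwise from the shackle.
- bung: Used brown rubber bung standing on its wide end on the lid of the box, to the right of the hasp: truncated cone, 32 mm diameter at the bottom, 25 mm at the top, 32 mm tall, 22 g. Origin: centre of its wide end.
- discard_tub: Fixed white open tub, 200 (x) x 150 (y) x 86 mm, 4 mm walls. Origin: centre of its underside. It stands to the left or to the right of the box. Two used dishes (90 mm across, together 28 mm high from the floor) lie in its +x half; the middle and the -x half are free.
- tub_in (a point): Centre of the tub's inner floor, 4 mm above the bench (axes as the tub).
- tube_rack: Bystander: green rack of capped tubes, 204 x 75 x 122 mm, on the other side of the box from the tub. Origin: centre of its underside.
- dish_stack_a: Bystander: stack of four small culture dishes, 60 mm across, 58 mm high, in front of the box. Origin: centre of its underside.
- dish_stack_b: Bystander: stack of six culture dishes, 92 mm across, 87 mm high, behind the box. Origin: centre of its underside.
- dish_pair: Bystander: two stacked small culture dishes, 60 mm across, 29 mm high, in front of the box. Origin: centre of its underside.
- reagent_jar: Bystander: amber glass jar, 68 mm across, 85 mm high, behind the box. Origin: centre of its underside.
- marker: Bystander: black marker pen, 130 mm long, 12 mm thick, lying to the right behind the box. Origin: underside at mid length.
- log_book: Bystander: closed log book, 214 x 152 x 13 mm, lying at the far left. Origin: centre of its underside.

How it is judged:
By the outcome, as a careful person would: the job done as asked, in the order asked, and still so for the second after the job is handed in, while the arm keeps its last pose, push and grip.
It also fails if it takes over 72 s, if anything falls off the work surface, if the arm or the gripper's body presses on something with over 40 N, if the wrist force passes 120 N, or if a joint passes its speed limit or range.

## Robot

A 6-joint arm with a two-finger parallel gripper is mounted at the origin on the work surface. World frame = base frame: x ahead of the robot, y to its left, z up, the work surface at z = 0. Lengths are in m, angles in rad, forces in N, time in s.
With the tool pointing down it reaches from about 0.35 to 0.875 m from the base axis. Payload 4.2 kg.
Tool frame: the origin (TCP) lies midway between the tips of the shut fingers; the grasp point (between the pads) lies 19 mm behind it (grip_depth is the distance from the TCP to the grasp point, in m); z points along the fingers, y is the line along which they close (so a half turn about z gives the same grasp; the last joint's range is limited). The gripper opens to 87 mm and grips with 3 to 60 N. Pads are 19 mm wide; open, the fingers measure 117 mm over their backs; the gripper's body (75 mm by 190 mm) begins 51 mm behind the grasp point.
Start: joints at [-1.021, 0.385, 0.008, 0, -1.194, -0.259], TCP at [0.179, -0.599, 0.223] pointing down, gripper open.
Joint ranges: [-3.14, 3.14], [-1.21, 2.06], [-1.07, 1.41], [-3.16, 2.05], [-2.99, -0.16], [-3.1, 3.1]. Speed limits (rad/s): [2.79, 2.79, 3.14, 3.14, 3.14, 3.14].

## Interface

Orientations are given as a unit quaternion [x, y, z, w].
In Python, from plant import * gives the robot as it stands.
- The arm moves only by the tool carry_out, never from a script. Its argument "series" is a list that holds one entry, the list of rows, each a list of 5 numbers: the shift along the tool's x, y, z as a fraction of full scale, then the turn about the tool's z as a fraction of full scale, then the gripper command: -1 is fully open, 1 is shut, values between are in proportion. A call has 1 to 20 rows; each row is the pose to reach, as a shift and turn from the pose commanded when the call began, along the tool's axes at that moment; what a row does not reach only later rows make up. Full scale, the value 1, is 1000 mm for a shift and 45 degrees for a turn. A row lasts 1/10 s, in which the tool goes at most 50 mm and 8.59 degrees, less where a joint would pass 70% of its speed; a pose out of reach is approached as far as the arm can. A call with a number of a shift or a turn outside -1 to 1 is refused whole. A call with a gripper value outside its range is refused whole. The fingers move at their own pace and stop on an object; "newtons" is the grip in N (left out, the last holds). Time passes only in rows, so rows that repeat a pose let the fingers close. It gives the time, the measured TCP pose, the force, the opening and the grip force at its end, in the units of the state.
- state(): the state, without advancing time (a new reading comes with each control period).
- camera(name): name is "scene" or "side" or "wrist"; returns (picture, depth): 480x640x3 uint8, red, green, blue; 480x640 float32, m along the optical axis (not along the pixel's ray), 0 where there is no reading.
- camera_model(name): a dict with "vertical_fov" (degrees; the focal length in pixels is half the picture's height over the tangent of half this angle, whatever the lens; pixels are square), "cx", "cy" (the principal point, pixels), "view" (4x4, takes a point from world to camera coordinates). Camera axes: x right, y up, looking along -z (the intrinsics and any distortion apply to the point x, -y, -z); pixel columns grow to the right and rows downward; lengths in m; the calibration is good to about 2 mm. A picture is of the moment at which its call begins: read the wrist's pose just before it. camera_model takes no time and is no camera call; for the wrist camera it gives the pose at the moment of the call.
- sign_off(): hands the job in; it is judged then, once.
Trained networks look in the newest picture that a camera, given by its name, has taken for a name from the list of things; names that differ only in an ending like _2 or _b are one class to them, and where a whole thing is asked for, a point or a joint stands for the part that bears it (a point fixed in the world has none). Each returns a list of dicts, best first, with "p" (0 to 1); they miss things now and then, are a little off and sometimes report something else, mostly with a low value. They report only what shows in the picture. A call takes as long as a camera call.
- find_in(query, camera): "at" ([x, y, z] in m, in the coordinates of the camera as it stood for that picture, good to about 4 mm: the middle of the surface that is visible of it).
- cut_out(query, camera): "pixels" (480x640 bool, what is visible of it).
The state is a dict: "time": time; "qpos": joint angles; "joint_velocities": joint speeds; "tau": joint torques, N m; "tool_pos": TCP position; "tcp_rot": TCP orientation; "ft_force": force on the tool from outside, world axes, zero at the start; "moment": the same for the moment, N m; "width": opening from 0.0 (shut) to 1.0 (fully open); "grip_force": force on a finger pad.
Only numpy, scipy, OpenCV 4.12 (cv2) and the standard library are available. Lean on these libraries where they do the work, as an engineer would, in place of code of your own. Each camera call takes 0.05 s, during which the arm holds its last target. There are 200 camera calls.

## Working session

There is one attempt and no reset: what is moved stays moved. The work goes in short steps, Python scripts to look and compute and a tool call to move; the robot and the scene stay as the last step left them, time stands still between calls to the robot, and variables do not carry over. Pictures are saved under pics/ and viewed, at most 10 in all, crops included, and the job is handed in when it is done.

Besides the shell and the picture viewer there is one more tool, called after ">>>" by a JSON object that holds its "name" and its "arguments", one argument or row to a line. carry_out: Moves the arm, as the interface text tells. Its arguments: {"type":"object","properties":{"series":{"type":"array"},"newtons":{"type":"number"}},"required":["series"]}

```bash
ls; mkdir -p pics; cat > h.py <<'E'
from plant import *
import numpy as np, cv2
from scipy.spatial.transform import Rotation as R
def toworld(p,V): return (np.linalg.inv(V)@np.r_[p,1])[:3]
def pix2w(u,v,d,m):
    f=240/np.tan(np.radians(m["vertical_fov"]/2))
    return toworld([(u-m["cx"])/f*d,-(v-m["cy"])/f*d,-d],np.array(m["view"]))
def cloud(d,m,mask):
    v,u=np.nonzero(mask&(d>0)); z=d[v,u]; f=240/np.tan(np.radians(m["vertical_fov"]/2))
    P=np.c_[(u-m["cx"])/f*z,-(v-m["cy"])/f*z,-z,np.ones(len(z))]
    return (P@np.linalg.inv(np.array(m["view"])).T)[:,:3]
def w2pix(p,m):
    c=np.array(m["view"])@np.r_[p,1]; f=240/np.tan(np.radians(m["vertical_fov"]/2))
    return m["cx"]+f*c[0]/-c[2], m["cy"]-f*c[1]/-c[2]
E
python3 - <<'E'
from h import *
s=state(); print(s)
for n in ("scene","side"):
    m=camera_model(n); print({k:v for k,v in m.items()})
    p,d=camera(n); cv2.imwrite(f"pics/{n}0.png",p[:,:,::-1]); np.savez(f"pics/{n}0.npz",p=p,d=d)
    for q in ("bung","padlock","dial_top","hasp_eye","discard_tub","culture_box","tube_rack","dish_pair","reagent_jar"):
        try: r=find_in(q,n)
        except Exception as e: print(q,e); continue
        print(n,q,[(np.round(toworld(x["at"],np.array(m["view"])),3).tolist(),round(x["p"],2)) for x in r[:3]])
E
```

```text
pics
{'time': 0.0, 'qpos': array([-1.02142870e+00,  3.85567678e-01,  6.62280127e-03, -5.04641496e-04,
       -1.19398739e+00, -2.58576986e-01]), 'joint_velocities': array([ 0.00023564,  0.00116416,  0.00066533,  0.00110401, -0.00089615,
        0.00055132]), 'tau': array([-7.36611146e-04, -3.90665781e+01,  1.87407857e+01,  4.21998516e+00,
        1.10874287e-02, -2.28088898e-04]), 'tool_pos': array([ 0.17902678, -0.59818295,  0.22145086]), 'tcp_rot': array([-1.44791391e-01,  9.89461600e-01,  1.07418946e-03, -2.04149017e-04]), 'ft_force': array([ 1.63518673, -0.49424811, -0.77585795]), 'moment': array([-0.03386249, -0.00449912,  0.05523787]), 'grip_force': 0.0, 'width': 1.0002872868943635}
{'vertical_fov': 43.55688280061707, 'cx': 314.7679058280874, 'cy': 240.3692195307073, 'view': array([[ 0.88740934,  0.46078247, -0.01357144, -0.52261374],
       [-0.38190235,  0.75134688,  0.5381714 ,  0.16764094],
       [ 0.25817681, -0.47239536,  0.84272615, -1.5827165 ],
       [ 0.        ,  0.        ,  0.        ,  1.        ]])}
scene bung [([0.663, -0.085, 0.125], 0.55), ([0.479, 0.34, 0.0
[... 621 characters left out ...]
      [ 0.11910707, -0.54470178,  0.83012859, -0.17661898],
       [-0.18712911,  0.80878149,  0.55754389, -1.01208027],
       [ 0.        ,  0.        ,  0.        ,  1.        ]])}
side bung [([0.655, -0.066, 0.114], 0.56), ([0.505, 0.028, 0.143], 0.52)]
side padlock [([0.509, 0.036, 0.124], 0.96), ([0.36, 0.169, 0.046], 0.38)]
side dial_top [([0.507, 0.035, 0.127], 0.93)]
side hasp_eye []
side discard_tub [([0.485, 0.333, 0.036], 0.72), ([0.506, 0.036, 0.123], 0.23)]
side culture_box [([0.569, 0.11, 0.099], 0.58)]
side tube_rack [([0.414, -0.297, 0.056], 0.77), ([0.784, -0.032, 0.069], 0.45)]
side dish_pair [([0.361, -0.143, 0.031], 0.62)]
side reagent_jar [([0.791, 0.108, 0.056], 0.84)]
```

View pics/scene0.png

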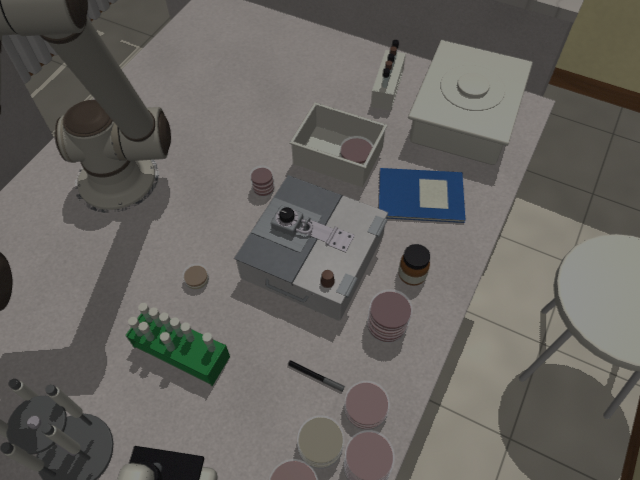

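```bash
python3 - <<'E'
from h import *
ps={}
for n in ("scene","side"):
    z=np.load(f"pics/{n}0.npz"); p,d=z["p"],z["d"]; m=camera_model(n)
    C=cloud(d,m,np.ones((480,640),bool)); np.save(f"pics/{n}_c.npy",C)
    # box top
    b=C[(abs(C[:,0]-.59)<.16)&(abs(C[:,1])<.2)]
    for lo,hi,l in((.09,.1035,'top'),):
        t=b[(b[:,2]>lo)&(b[:,2]<hi)]; print(n,l,len(t),np.median(t[:,2]), cv2.minAreaRect(t[:,:2].astype(np.float32)), np.percentile(t,[1,99],axis=0).round(3).tolist())
    k=b[(b[:,2]>.138)&(abs(b[:,0]-.52)<.05)&(abs(b[:,1]-.02)<.05)]; print("knobtop",len(k),np.median(k,0), cv2.minEnclosingCircle(k[:,:2].astype(np.float32)))
    k=b[(b[:,2]>.124)&(b[:,0]>.6)&(abs(b[:,1]+.07)<.06)]; print("bungtop",len(k),np.median(k,0) if len(k) else 0, cv2.minEnclosingCircle(k[:,:2].astype(np.float32)) if len(k) else 0)
    t=C[(C[:,0]>.3)&(C[:,0]<.7)&(C[:,1]>.2)&(C[:,1]<.5)&(C[:,2]>.07)&(C[:,2]<.1)]; print("tub rim",len(t),np.median(t[:,2]),cv2.minAreaRect(t[:,:2].astype(np.float32)))
E
```

```text
scene top 10309 0.09564463166091697 ((0.5770325660705566, 0.01740698516368866), (0.2701404392719269, 0.2687496244907379), 1.5574755668640137) [[0.446, -0.112, 0.091], [0.707, 0.147, 0.102]]
knobtop 143 [0.51019455 0.01538348 0.14123173] ((0.5107735395431519, 0.015256787650287151), 0.01898913085460663)
bungtop 95 [ 0.65997988 -0.07762312  0.12753589] ((0.6590203046798706, -0.07640695571899414), 0.013753175735473633)
tub rim 1193 0.08065286262248605 ((0.542415976524353, 0.3652157783508301), (0.3265875577926636, 0.22589386999607086), 3.487989902496338)
side top 7924 0.09711891838385373 ((0.5747220516204834, 0.022450029850006104), (0.2682468593120575, 0.267555296421051), 1.4885334968566895) [[0.442, -0.106, 0.092], [0.702, 0.155, 0.102]]
knobtop 129 [0.50665644 0.0239626  0.14231632] ((0.5073269009590149, 0.020900022238492966), 0.018005304038524628)
bungtop 59 [ 0.65599874 -0.06829935  0.1279462 ] ((0.6547290086746216, -0.07183071970939636), 0.014380091801285744)
tub rim 2883 0.08392682249901773 ((0.504950761795044, 0.3526403605937958), (0.25286999344825745, 0.1930832862854004), 3.4318220615386963)
```

The scene shows the knob at (287,215), the bung at (327,278) on the lid, and the tub with its free half at (320,130), to the left of the box. I'm moving above the bung.

>>> {"name": "carry_out", "arguments": {
  "series": [
    [[-0.608,0.365,-0.06,0.37,-0.15],[-0.608,0.365,-0.06,0.37,-0.15],[-0.608,0.365,-0.06,0.37,-0.15],[-0.608,0.365,-0.06,0.37,-0.15],[-0.608,0.365,-0.06,0.37,-0.15],[-0.608,0.365,-0.06,0.37,-0.15],[-0.608,0.365,-0.06,0.37,-0.15],[-0.608,0.365,-0.06,0.37,-0.15],[-0.608,0.365,-0.06,0.37,-0.15],[-0.608,0.365,-0.06,0.37,-0.15],[-0.608,0.365,-0.06,0.37,-0.15],[-0.608,0.365,-0.06,0.37,-0.15],[-0.608,0.365,-0.06,0.37,-0.15],[-0.608,0.365,-0.06,0.37,-0.15],[-0.608,0.365,-0.06,0.37,-0.15],[-0.608,0.365,-0.06,0.37,-0.15],[-0.608,0.365,-0.06,0.37,-0.15],[-0.608,0.365,-0.06,0.37,-0.15]]
  ],
  "newtons": 10
}}

```text
time: 2.8
tool_pos: [0.6563, -0.0756, 0.2827]
tcp_rot: [0.0, 1.0, -0.0, -0.0]
ft_force: [0.8, -0.1, -0.2]
width: 0.574
grip_force: 0.0
```

```bash
python3 - <<'E'
from h import *
s=state(); print(s["time"],s["tool_pos"],s["tcp_rot"],s["width"],s["qpos"],s["ft_force"])
m=camera_model("wrist"); print(np.round(np.linalg.inv(m["view"]),3),m["vertical_fov"],m["cx"],m["cy"])
p,d=camera("wrist"); cv2.imwrite("pics/w1.png",p[:,:,::-1]); np.savez("pics/w1.npz",p=p,d=d,V=m["view"])
C=cloud(d,m,np.ones((480,640),bool))
for q in ("bung","padlock","dial_top","pointer_end","discard_tub"):
    r=find_in(q,"wrist"); print(q,[(np.round(toworld(x["at"],np.array(m["view"])),3).tolist(),round(x["p"],2)) for x in r[:3]])
k=C[(C[:,2]>.122)&(C[:,2]<.14)&(abs(C[:,0]-.657)<.04)&(abs(C[:,1]+.074)<.04)]
print(len(k)); 
if len(k): print(np.median(k,0),cv2.minEnclosingCircle(k[:,:2].astype(np.float32)),np.percentile(k,[2,98],axis=0))
E
```

```text
2.8 [ 0.65633132 -0.07562995  0.28268027] [ 3.82206516e-04  9.99999912e-01 -6.86619836e-05 -1.56760997e-04] 0.5744540255112889 [ 1.29617100e-01  4.16693426e-01  2.06433087e-01  9.76665381e-05
 -1.36086467e+00 -1.70119821e+00] [ 0.81060578 -0.07854991 -0.24006808]
[[ 0.001 -0.969 -0.246  0.59 ]
 [ 1.     0.001  0.001 -0.075]
 [-0.001 -0.246  0.969  0.446]
 [ 0.     0.     0.     1.   ]] 66.43740838999535 317.2014169847151 239.02875797536683
bung [([0.656, -0.074, 0.13], 0.8)]
padlock [([0.518, 0.016, 0.128], 0.64)]
dial_top [([0.519, 0.018, 0.129], 0.6), ([0.508, 0.017, 0.148], 0.32), ([0.689, -0.236, 0.012], 0.15)]
pointer_end [([0.512, 0.02, 0.148], 0.68), ([0.559, 0.018, 0.117], 0.51)]
discard_tub [([0.531, 0.264, 0.017], 0.93)]
705
[ 0.65778593 -0.07193491  0.13129938] ((0.6589410901069641, -0.07158583402633667), 0.013352596201002598) [[ 0.64695753 -0.08340644  0.12319209]
 [ 0.67033142 -0.05964232  0.13304473]]
```

View pics/w1.png

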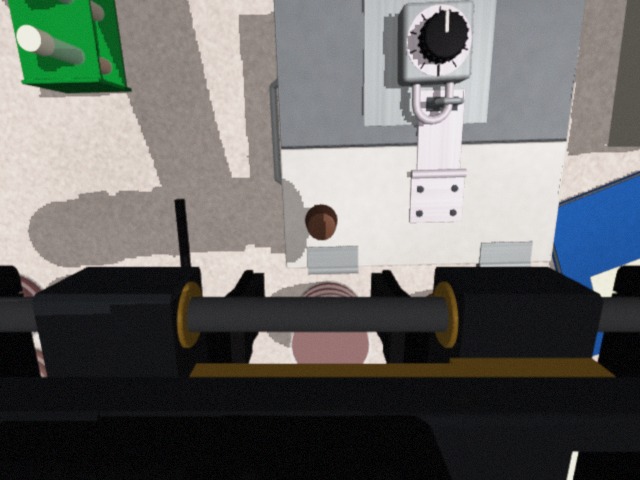

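The wrist picture shows the bung at (321,222), the knob at (441,37) with its pointer to the image top (world −x, about 180°), and the shackle in the eye at (437,102). Depth gives the bung at (0.658, −0.072) with its top at 0.131, which agrees with the text.

>>> {"name": "carry_out", "arguments": {
  "series": [
    [[-0.0015,0.0035,0.05,0,-0.15],[-0.0015,0.0035,0.1,0,-0.15],[-0.0015,0.0035,0.15,0,-0.15],[-0.0015,0.0035,0.178,0,-0.15],[-0.0015,0.0035,0.178,0,-0.15],[-0.0015,0.0035,0.178,0,-0.15],[-0.0015,0.0035,0.178,0,1],[-0.0015,0.0035,0.178,0,1],[-0.0015,0.0035,0.178,0,1],[-0.0015,0.0035,0.178,0,1],[-0.0015,0.0035,0.178,0,1],[-0.0015,0.0035,0.178,0,1],[-0.0015,0.0035,0.14,0,1],[-0.0015,0.0035,0.1,0,1],[-0.0015,0.0035,0.05,0,1],[-0.0015,0.0035,0.03,0,1],[-0.0015,0.0035,0.03,0,1]]
  ],
  "newtons": 12
}}

```text
time: 4.8
tool_pos: [0.6604, -0.0713, 0.2573]
tcp_rot: [-0.0, 1.0, 0.0, 0.004]
ft_force: [-0.1, 0.1, -0.5]
width: 0.332
grip_force: 11.9
```

```bash
python3 - <<'E'
from h import *
C=np.load("pics/side_c.npy")
t=C[(C[:,0]>.3)&(C[:,0]<.64)&(C[:,1]>.22)&(C[:,1]<.46)&(C[:,2]>.079)&(C[:,2]<.092)]
print(cv2.minAreaRect(t[:,:2].astype(np.float32)),np.percentile(t,[1,50,99],axis=0))
for n in ("side","scene"):
    C=np.load(f"pics/{n}_c.npy")
    t=C[(C[:,0]>.3)&(C[:,0]<.64)&(C[:,1]>.22)&(C[:,1]<.46)&(C[:,2]>.02)&(C[:,2]<.045)]; print(n,'dishes',np.median(t,0),len(t))
E
```

```text
((0.4841819405555725, 0.33532005548477173), (0.20850008726119995, 0.1611287146806717), 3.1040635108947754) [[0.37826234 0.25383896 0.07947132]
 [0.48046283 0.3627189  0.08460339]
 [0.58898664 0.41831534 0.08743966]]
side dishes [0.51286029 0.34775658 0.0314922 ] 3640
scene dishes [0.51512262 0.34497713 0.02983133] 1717
```

>>> {"name": "carry_out", "arguments": {
  "series": [
    [[0.224,0.408,-0.01,0,1],[0.224,0.408,-0.01,0,1],[0.224,0.408,-0.01,0,1],[0.224,0.408,-0.01,0,1],[0.224,0.408,-0.01,0,1],[0.224,0.408,-0.01,0,1],[0.224,0.408,-0.01,0,1],[0.224,0.408,-0.01,0,1],[0.224,0.408,-0.01,0,1],[0.224,0.408,-0.01,0,1],[0.224,0.408,0.04,0,1],[0.224,0.408,0.09,0,1],[0.224,0.408,0.14,0,1],[0.224,0.408,0.18,0,1],[0.224,0.408,0.2,0,1],[0.224,0.408,0.215,0,1],[0.224,0.408,0.22,0,1],[0.224,0.408,0.22,0,1],[0.224,0.408,0.22,0,1]]
  ]
}}

```text
time: 6.7
tool_pos: [0.4348, 0.3369, 0.033]
tcp_rot: [-0.0, 1.0, 0.0, 0.0]
ft_force: [-0.1, 0.4, 0.9]
width: 0.334
grip_force: 11.9
```

>>> {"name": "carry_out", "arguments": {
  "series": [
    [[0,0,0,0,-0.15],[0,0,0,0,-0.15],[0,0,0,0,-0.15],[0,0,-0.05,0,-0.15],[0,0,-0.1,0,-0.15],[0,0,-0.15,0,-0.15],[0,0,-0.2,0,-0.15],[0,0,-0.217,0,-0.15],[-0.065,-0.319,-0.217,0,-0.15],[-0.065,-0.319,-0.217,0,-0.15],[-0.065,-0.319,-0.217,0,-0.15],[-0.065,-0.319,-0.217,0,-0.15],[-0.065,-0.319,-0.217,0,-0.15],[-0.065,-0.319,-0.217,0,-0.15],[-0.065,-0.319,-0.217,0,-0.15],[-0.065,-0.319,-0.217,0,-0.15],[-0.065,-0.319,-0.217,0,-0.15]]
  ]
}}

```text
time: 8.4
tool_pos: [0.4994, 0.0173, 0.2497]
tcp_rot: [0.001, 1.0, 0.0, 0.0]
ft_force: [0.8, -0.1, -0.4]
width: 0.577
grip_force: 0.0
```

```bash
python3 - <<'E'
from h import *
s=state(); print(s["time"],s["tool_pos"],s["tcp_rot"],s["qpos"])
m=camera_model("wrist"); p,d=camera("wrist"); np.savez("pics/w2.npz",p=p,d=d,V=m["view"])
mk=cut_out("padlock","wrist"); print(len(mk))
r=find_in("pointer_end","wrist"); print([(np.round(toworld(x["at"],m["view"]),3).tolist(),round(x["p"],2)) for x in r[:3]])
C=cloud(d,m,np.ones((480,640),bool))
N=lambda lo,hi,r: C[(C[:,2]>lo)&(C[:,2]<hi)&(np.hypot(C[:,0]-.509,C[:,1]-.018)<r)]
k=N(.137,.155,.03); print("knob",np.median(k,0),cv2.minEnclosingCircle(k[:,:2].astype(np.float32)),len(k))
k=N(.120,.132,.045); print("case",np.median(k,0),cv2.minAreaRect(k[:,:2].astype(np.float32)),len(k))
k=N(.096,.106,.08); print("plate z",np.median(k[:,2]))
u,v=w2pix([.515,.018,.13],m); u,v=int(u),int(v); print(u,v)
c=p[max(v-100,0):v+100,u-100:u+100]; print(c.shape); cv2.imwrite("pics/w2.png",cv2.resize(c[:,:,::-1],None,fx=3,fy=3,interpolation=cv2.INTER_CUBIC))
p,d=camera("side"); ms=camera_model("side")
C=cloud(d,ms,np.ones((480,640),bool)); b=find_in("bung","side"); print("bung",[(np.round(toworld(x["at"],ms["view"]),3).tolist(),round(x["p"],2)) for x in b[:3]])
E
```

```text
8.4 [0.49938507 0.01731741 0.24970473] [6.78908631e-04 9.99999731e-01 2.27763097e-04 1.56296217e-04] [ 3.59978874e-01  1.49804103e-01 -2.46850724e-01 -3.42566586e-04
 -1.17368829e+00 -1.93200060e+00]
1
[([0.508, 0.019, 0.146], 0.6)]
knob [0.50855473 0.02058909 0.14535644] ((0.5101819038391113, 0.020933862775564194), 0.017892569303512573) 1533
case [0.500549   0.02075414 0.12763181] ((0.5171675086021423, 0.02114466205239296), (0.0724034458398819, 0.056122470647096634), 2.74688720703125) 3128
plate z 0.10122231005125282
317 250
(200, 200, 3)
bung [([0.433, 0.341, 0.031], 0.6)]
```

View pics/w2.png

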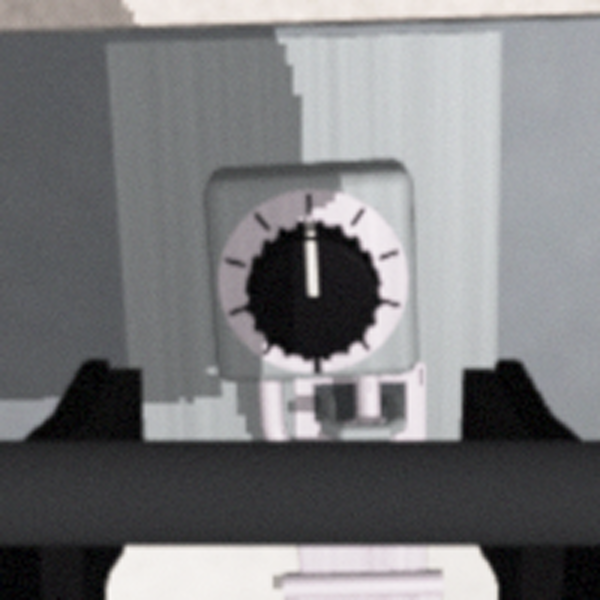

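The crop shows the pointer at the mark opposite the shackle (310,225), so the dial is at 180° and the target is 72° counter-clockwise, at the mark near (235,263). The bung is in the tub. I'm going down to grip the knob.

>>> {"name": "carry_out", "arguments": {
  "series": [
    [[-0.0095,0.003,0.05,0,-0.15],[-0.0095,0.003,0.09,0,-0.15],[-0.0095,0.003,0.11,0,-0.15],[-0.0095,0.003,0.12,0,-0.15],[-0.0095,0.003,0.12,0,-0.15],[-0.0095,0.003,0.12,0,-0.15],[-0.0095,0.003,0.12,0,1],[-0.0095,0.003,0.12,0,1],[-0.0095,0.003,0.12,0,1],[-0.0095,0.003,0.12,0,1],[-0.0095,0.003,0.12,0,1],[-0.0095,0.003,0.12,0,1]]
  ],
  "newtons": 15
}}

```text
time: 9.85
tool_pos: [0.5094, 0.0205, 0.1304]
tcp_rot: [-0.0, 1.0, -0.0, 0.001]
ft_force: [-0.9, -1.7, 5.6]
width: 0.374
grip_force: 15.0
```

>>> {"name": "carry_out", "arguments": {
  "series": [
    [[0,0,0,-0.15,1],[0,0,0,-0.3,1],[0,0,0,-0.45,1],[0,0,0,-0.6,1],[0,0,0,-0.8,1],[0,0,0,-0.8,1],[0,0,0,-0.8,1]]
  ]
}}

```text
time: 10.55
tool_pos: [0.5093, 0.0207, 0.1304]
tcp_rot: [-0.309, 0.951, -0.0, 0.0]
ft_force: [-1.4, -1.0, 5.8]
width: 0.376
grip_force: 15.0
```

```bash
python3 - <<'E'
from h import *
s=state(); print(s["tool_pos"],R.from_quat(s["tcp_rot"]).as_euler("zyx",degrees=True),s["moment"],s["ft_force"],s["width"],s["qpos"][5])
E
```

```text
[0.50929048 0.02074829 0.130379  ] [ 1.43960914e+02  5.02175374e-02 -1.79999406e+02] [-0.09451988  0.50759498  0.0209661 ] [-1.4016044  -1.015444    5.78396999] 0.3758277763840657 -1.301832786824977
```

Turned exactly 36° with no slip seen. Next is the second click, then release and rise with the turn undone, to look.

>>> {"name": "carry_out", "arguments": {
  "series": [
    [[0,0,0,-0.15,1],[0,0,0,-0.3,1],[0,0,0,-0.45,1],[0,0,0,-0.6,1],[0,0,0,-0.8,1],[0,0,0,-0.8,1],[0,0,0,-0.8,1],[0,0,0,-0.8,-0.15],[0,0,0,-0.8,-0.15],[0,0,0,-0.8,-0.15],[0,0,-0.04,-0.8,-0.15],[0,0,-0.09,-0.8,-0.15],[0,0,-0.12,-0.6,-0.15],[0,0,-0.12,-0.4,-0.15],[0,0,-0.12,-0.2,-0.15],[0,0,-0.12,0,-0.15],[0,0,-0.12,0.4,-0.3],[0,0,-0.12,0.8,-0.5],[0,0,-0.12,0.8,-0.7],[0,0,-0.12,0.8,-0.7]]
  ]
}}

```text
time: 12.55
tool_pos: [0.5089, 0.0208, 0.2491]
tcp_rot: [-0.025, 1.0, 0.0, -0.0]
ft_force: [0.0, 0.6, -0.0]
width: 0.808
grip_force: 0.0
```

```bash
python3 - <<'E'
from h import *
s=state(); print(s["time"],s["tool_pos"],R.from_quat(s["tcp_rot"]).as_euler("zyx",degrees=True),s["width"])
m=camera_model("wrist"); p,d=camera("wrist"); np.savez("pics/w3.npz",p=p,d=d,V=m["view"])
C=cloud(d,m,np.ones((480,640),bool))
N=lambda lo,hi,r: C[(C[:,2]>lo)&(C[:,2]<hi)&(np.hypot(C[:,0]-.509,C[:,1]-.02)<r)]
k=N(.139,.155,.03); print("knob",np.median(k,0),cv2.minEnclosingCircle(k[:,:2].astype(np.float32)))
k=N(.120,.132,.04); print("case",np.median(k,0),cv2.minAreaRect(k[:,:2].astype(np.float32)),np.percentile(k,[1,99],axis=0))
# case side edges per x slice
for x in np.arange(.484,.536,.006):
    q=k[abs(k[:,0]-x)<.003]; print(round(x,3),q[:,1].min().round(4),q[:,1].max().round(4))
u,v=w2pix([.515,.018,.13],m); u,v=int(u),int(v); print(u,v)
c=p[v-100:v+100,u-100:u+100]; cv2.imwrite("pics/w3.png",cv2.resize(c[:,:,::-1],None,fx=3,fy=3,interpolation=cv2.INTER_CUBIC))
E
```

```text
12.55 [0.50885782 0.02077808 0.24905195] [ 1.77106751e+02 -4.33187081e-02 -1.79996522e+02] 0.8080662995939863
knob [0.50896504 0.02102618 0.14541503] ((0.5101027488708496, 0.021041493862867355), 0.017779968678951263)
case [0.50075793 0.02071482 0.12765093] ((0.5095664262771606, 0.02106611058115959), (0.057107631117105484, 0.05610630661249161), 2.7294552326202393) [[ 0.4809418  -0.00653212  0.12303954]
 [ 0.53763266  0.04862413  0.12997573]]
0.484 -0.0079 0.0477
0.49 -0.008 0.0481
0.496 -0.0068 0.0486
0.502 -0.0067 0.0486
0.508 -0.0065 0.0485
0.514 -0.0065 0.049
0.52 -0.0063 0.0494
0.526 -0.0062 0.05
0.532 -0.006 0.05
312 239
```

View pics/w3.png

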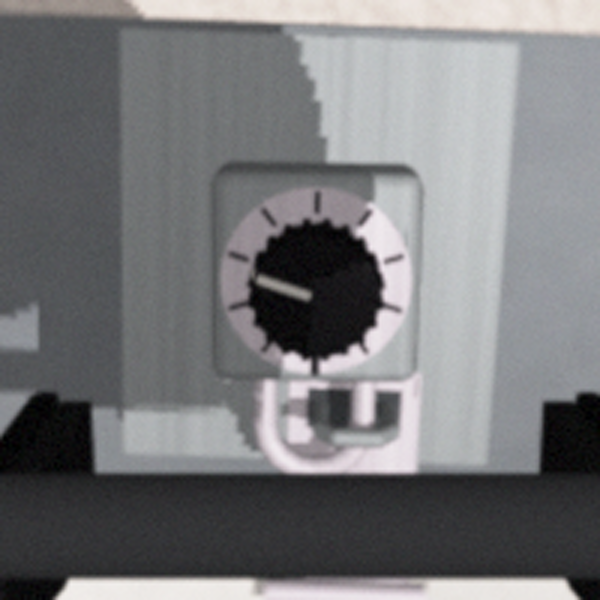

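The pointer now stands at the third mark clockwise: end at (255,280), mark at (238,257), shackle mark at (315,365). The padlock's yaw is about 2.7° and the tool's about 2.9°. I'm gripping the case across its sides.

>>> {"name": "carry_out", "arguments": {
  "series": [
    [[0,0,0.05,0,-0.7],[0,0,0.1,0,-0.7],[0,0,0.125,0,-0.7],[0,0,0.14,0,-0.7],[0,0,0.1445,0,-0.7],[0,0,0.1445,0,-0.7],[0,0,0.1445,0,1],[0,0,0.1445,0,1],[0,0,0.1445,0,1],[0,0,0.1445,0,1],[0,0,0.1445,0,1],[0,0,0.1445,0,1]]
  ],
  "newtons": 35
}}

```text
time: 13.8
tool_pos: [0.5095, 0.0208, 0.1059]
tcp_rot: [-0.029, 1.0, 0.0, 0.001]
ft_force: [-1.0, 0.3, 5.1]
width: 0.638
grip_force: 35.0
```

>>> {"name": "carry_out", "arguments": {
  "series": [
    [[0.004,0,0,0,1],[0.008,0,0,0,1],[0.012,0,0,0,1],[0.016,0,0,0,1],[0.02,0,0,0,1],[0.02,0,0,0,1]]
  ]
}}

```text
time: 14.4
tool_pos: [0.4907, 0.0203, 0.106]
tcp_rot: [-0.029, 1.0, 0.001, 0.003]
ft_force: [4.3, 1.3, 3.1]
width: 0.641
grip_force: 35.0
```

>>> {"name": "carry_out", "arguments": {
  "series": [
    [[0.003,0,0,0,1],[0.006,0,0,0,1],[0.009,0,0,0,1],[0.009,0,0,0,1]]
  ]
}}

```text
time: 14.8
tool_pos: [0.482, 0.0198, 0.106]
tcp_rot: [-0.029, 1.0, 0.001, 0.003]
ft_force: [5.2, 0.0, 2.9]
width: 0.638
grip_force: 35.0
```

>>> {"name": "carry_out", "arguments": {
  "series": [
    [[0.001,0,0,0,1],[0.002,0,0,0,1],[0.002,0,0,0,1]]
  ]
}}

```text
time: 15.1
tool_pos: [0.4803, 0.0197, 0.106]
tcp_rot: [-0.029, 1.0, 0.001, 0.003]
ft_force: [5.8, 1.4, 1.8]
width: 0.64
grip_force: 35.0
```

>>> {"name": "carry_out", "arguments": {
  "series": [
    [[0.001,0,0,0,1],[0.002,0,0,0,1],[0.002,0,0,0,1]]
  ]
}}

```text
time: 15.4
tool_pos: [0.4784, 0.0196, 0.106]
tcp_rot: [-0.029, 1.0, 0.001, 0.003]
ft_force: [6.0, 0.1, 1.8]
width: 0.638
grip_force: 35.0
```

Pulled 31 mm so far with low force, so the shackle is sliding. I'll go on to the stop.

>>> {"name": "carry_out", "arguments": {
  "series": [
    [[0.001,0,0,0,1],[0.002,0,0,0,1],[0.002,0,0,0,1]]
  ]
}}

```text
time: 15.7
tool_pos: [0.4768, 0.0196, 0.106]
tcp_rot: [-0.029, 1.0, 0.001, 0.003]
ft_force: [7.1, 0.3, 1.0]
width: 0.639
grip_force: 35.0
```

>>> {"name": "carry_out", "arguments": {
  "series": [
    [[0.001,0,0,0,1],[0.0015,0,0,0,1],[0.0015,0,0,0,1]]
  ]
}}

```text
time: 16.0
tool_pos: [0.4766, 0.0196, 0.106]
tcp_rot: [-0.029, 1.0, 0.001, 0.005]
ft_force: [10.1, -1.9, -2.9]
width: 0.637
grip_force: 35.0
```

>>> {"name": "carry_out", "arguments": {
  "series": [
    [[-0.005,0,0,0,1],[-0.01,0,0,0,1],[-0.015,0,0,0,1],[-0.02,0,0,0,1],[-0.025,0,0,0,1],[-0.03,0,0,0,1],[-0.035,0,0,0,1],[-0.0395,0,0,0,1],[-0.0395,0,0,0,1]]
  ]
}}

```text
time: 16.9
tool_pos: [0.5057, 0.0185, 0.1058]
tcp_rot: [-0.028, 1.0, -0.002, -0.007]
ft_force: [-13.2, -2.3, 20.2]
width: 0.643
grip_force: 35.0
```

```bash
python3 - <<'E'
from h import *
s=state(); print(s["tool_pos"],s["ft_force"],s["moment"])
p,d=camera("side"); m=camera_model("side"); np.savez("pics/s2.npz",p=p,d=d)
u,v=w2pix([.53,.02,.12],m); u,v=int(u),int(v)
a=p[v-75:v+75,u-100:u+100]; p,d=camera("wrist"); m=camera_model("wrist"); 
u,v=w2pix([.545,.02,.12],m); print(u,v)
cv2.imwrite("pics/s2.png",cv2.resize(a[:,:,::-1],None,fx=4,fy=4,interpolation=cv2.INTER_CUBIC))
E
```

```text
[0.50567402 0.01852606 0.10581234] [-13.2191881   -2.33862596  20.20627504] [-0.44377877  3.74501471  0.12105118]
314.7544262040379 379.4029839107581
```

View pics/s2.png

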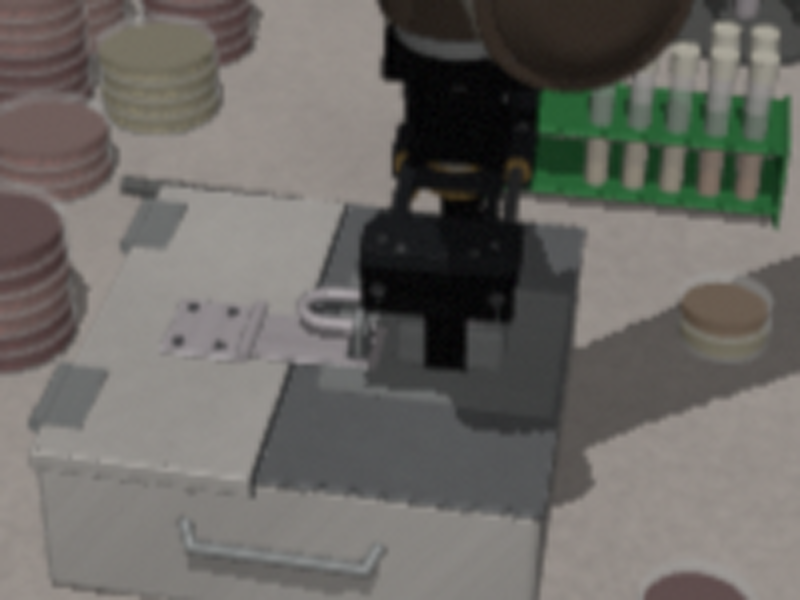

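The push stalled with the eye about 47 mm ahead and with 20 N upward on the tool, so the case is being pressed onto the plate. I'll back off, lift 4 mm (the window leaves room), and try again.

>>> {"name": "carry_out", "arguments": {
  "series": [
    [[0.012,0,0,0,1],[0.018,0,-0.002,0,1],[0.018,0,-0.004,0,1],[0.018,0,-0.004,0,1],[0.018,0,-0.004,0,1]]
  ]
}}

```text
time: 17.5
tool_pos: [0.4933, 0.0198, 0.1081]
tcp_rot: [-0.028, 1.0, -0.0, -0.001]
ft_force: [0.3, -0.6, -4.6]
width: 0.644
grip_force: 35.0
```

```bash
python3 - <<'E'
from h import *
s=state(); print(s["tool_pos"],s["tcp_rot"],s["ft_force"],s["moment"],s["width"])
m=camera_model("wrist"); p,d=camera("wrist"); np.savez("pics/w4.npz",p=p,d=d,V=m["view"])
cv2.imwrite("pics/w4.png",p[:,:,::-1])
E
```

```text
[0.49333266 0.01980483 0.10811188] [-2.82661165e-02  9.99599632e-01 -2.05338529e-04 -1.24927840e-03] [ 0.2766517  -0.64794873 -4.55264066] [-0.00329276 -0.02510336 -0.0130157 ] 0.6437353066517891
```

View pics/w4.png

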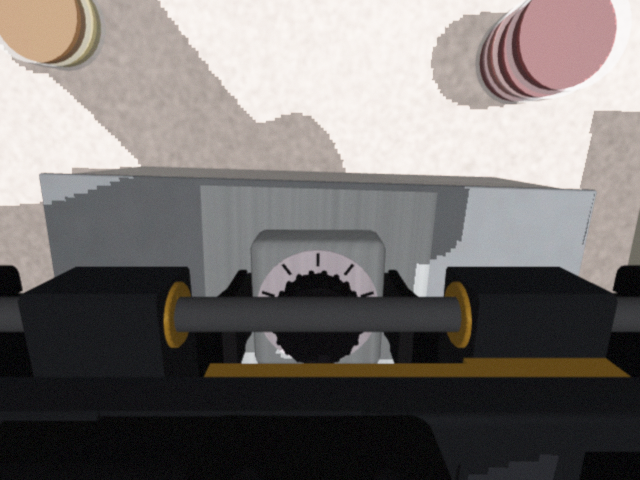

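The padlock is free and off the plate: 4.6 N downward, about its weight. I'm pushing forward again in lifted state.

>>> {"name": "carry_out", "arguments": {
  "series": [
    [[-0.004,0,-0.001,0,1],[-0.008,0,-0.001,0,1],[-0.012,0,-0.001,0,1],[-0.012,0,-0.001,0,1]]
  ]
}}

```text
time: 17.95
tool_pos: [0.5069, 0.0207, 0.11]
tcp_rot: [-0.028, 1.0, 0.0, 0.0]
ft_force: [1.1, -0.1, -4.5]
width: 0.641
grip_force: 35.0
```

>>> {"name": "carry_out", "arguments": {
  "series": [
    [[-0.002,0,0,0,1],[-0.004,0,0,0,1],[-0.004,0,0,0,1]]
  ]
}}

```text
time: 18.25
tool_pos: [0.5103, 0.0208, 0.1101]
tcp_rot: [-0.028, 1.0, 0.0, 0.0]
ft_force: [0.4, -1.1, -5.1]
width: 0.638
grip_force: 35.0
```

>>> {"name": "carry_out", "arguments": {
  "series": [
    [[-0.002,0,0,0,1],[-0.0045,0,0,0,1],[-0.0045,0,0,0,1]]
  ]
}}

```text
time: 18.55
tool_pos: [0.515, 0.0211, 0.1101]
tcp_rot: [-0.028, 1.0, 0.0, 0.0]
ft_force: [0.2, -0.4, -5.0]
width: 0.638
grip_force: 35.0
```

>>> {"name": "carry_out", "arguments": {
  "series": [
    [[0,0,-0.002,0,1],[0,0,-0.004,0,1],[0,0,-0.006,0,1],[0,0,-0.008,0,1],[0,0,-0.008,0,1]]
  ]
}}

```text
time: 19.05
tool_pos: [0.5148, 0.0211, 0.1185]
tcp_rot: [-0.028, 1.0, 0.0, 0.0]
ft_force: [-0.1, -0.2, -5.0]
width: 0.641
grip_force: 35.0
```

>>> {"name": "carry_out", "arguments": {
  "series": [
    [[0,0,-0.005,0,1],[0,0,-0.01,0,1],[0,0,-0.015,0,1],[0,0,-0.02,0,1],[0,0,-0.035,0,1],[0,0,-0.055,0,1],[0,0,-0.075,0,1],[0,0,-0.09,0,1],[0,0,-0.1,0,1],[0,0,-0.1,0,1],[0,0,-0.1,0,1],[0,0,-0.1,0,1]]
  ]
}}

```text
time: 20.25
tool_pos: [0.5138, 0.0209, 0.2169]
tcp_rot: [-0.028, 1.0, -0.0, -0.001]
ft_force: [-0.1, 0.3, -5.3]
width: 0.642
grip_force: 35.0
```

```bash
python3 - <<'E'
from h import *
s=state(); print(s["time"],s["tool_pos"],s["ft_force"],s["width"],s["joint_velocities"].round(4))
out=[]
for n,pt,h in (("side",[.53,.02,.19],75),("scene",[.53,.02,.19],75)):
    p,d=camera(n); m=camera_model(n); u,v=map(int,w2pix(pt,m)); out.append(cv2.resize(p[v-70:v+70,u-65:u+65,::-1],None,fx=3,fy=3,interpolation=cv2.INTER_CUBIC))
    r=find_in("bung",n); print(n,[(np.round(toworld(x["at"],m["view"]),3).tolist(),round(x["p"],2)) for x in r[:2]])
cv2.imwrite("pics/end.png",np.hstack(out))
E
```

```text
20.25 [0.51375548 0.02091951 0.2169292 ] [-0.12589983  0.34549338 -5.28943038] 0.641503304312851 [0.0005 0.0048 0.0016 0.0038 0.0006 0.0001]
side [([0.435, 0.338, 0.03], 0.87)]
scene [([0.544, 0.012, 0.226], 0.16)]
```

View pics/end.png

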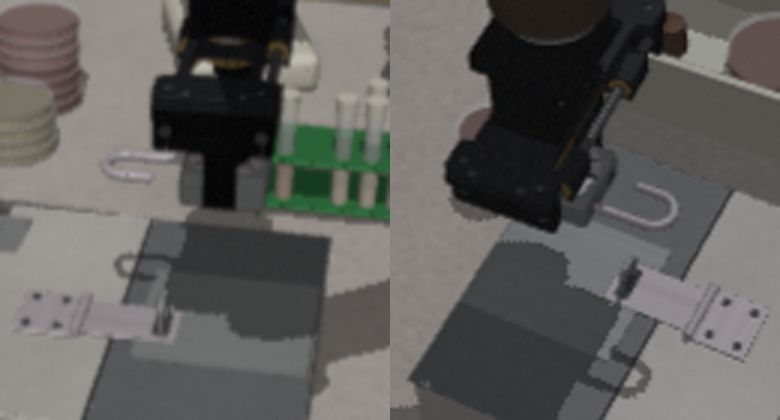

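The padlock hangs free of the eye with the shackle drawn out, crown at (105,165) in the left view. The eye at (165,305) is empty and the bung lies in the tub. I'll check the shackle's reach and height from depth.

```bash
python3 - <<'E'
from h import *
s=state(); t=s["tool_pos"]
for n in ("scene","side"):
    p,d=camera(n); m=camera_model(n); C=cloud(d,m,np.ones((480,640),bool))
    k=C[(C[:,0]>.547)&(C[:,0]<.64)&(abs(C[:,1]-.025)<.04)&(C[:,2]>.19)&(C[:,2]<.245)]
    print(n,len(k),"crown ahead",(np.sort(k[:,0])[-5:]-t[0]).round(4),"z",np.percentile(k[:,2],[10,50,90]).round(4))
    l=k[(k[:,1]>t[1]+.008)]; print(" short leg x ahead",np.percentile(l[:,0]-t[0],[0,5,10,20,50]).round(3),"y",np.median(l[:,1])-t[1])
E
```

```text
scene 150 crown ahead [0.084  0.0841 0.0849 0.085  0.0862] z [0.2214 0.2248 0.2277]
 short leg x ahead [0.048 0.051 0.053 0.055 0.063] y 0.01282263628389416
side 143 crown ahead [0.0799 0.0805 0.0807 0.0814 0.0838] z [0.2226 0.2258 0.2275]
 short leg x ahead [0.045 0.047 0.049 0.052 0.062] y 0.018016368056033658
```

```bash
python3 -c "
from plant import *
print(sign_off())"
```

```text
the job is handed in; nothing more can be done
None
```

I handed the job in: the bung is in the tub, and the gripper holds the padlock open and free of the eye, dial upward, about 110 mm above the box.

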